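Find the rattling movement case and show it to the scope

TASK

First switch on the scope's ring lamp by throwing the toggle fully over, away from the robot, and leave it on. Then lift and briskly shake the sealed aluminium cases on the wooden board, one after another, until you find the one in which something has come loose and knocks about; stand any quiet case back flat on the board. Finish while still holding the rattling case level and still in the gripper, centred in front of the scope's lens about 10 cm from it, leaving the loupe, jar and screwdriver alone.

Things in the scene. Friction and masses are not known exactly. Their poses are not given: they have to be found in the camera images.
- lamp_switch (a joint): angle of the lamp's toggle lever, rad: 0 = off, leaning to the housing's -x side; 1.2 = on, leaning as far to its +x side; it stays where it is left (light friction, about 1 N at the tip). It starts at 0 to 0.15
- lamp_switch_tip (a point): centre of the black ball, 26 mm across, on the end of the toggle lever. The lever is a 10 mm steel rod, 60 mm from its pivot to the ball's centre; the ball moves in an arc that tops out 82 mm above the bench
- lamp_switch_base: grey switch housing 70 x 50 x 25 mm fixed to the bench; origin at the centre of its underside. The lever swings in the housing's x-z plane about an axis along its y, 22 mm above its underside: the off side is its -x, the on side its +x (roughly away from the robot)
- board: fixed wooden bench block, 180 (x) x 460 (y) x 30 mm thick, long along y; origin at the centre of its underside, its top 30 mm higher
- case_a: one of three sealed aluminium cases that look alike, 104 (x) x 58 (y) x 46 mm high, dark clasps on the short ends; origin at its centre, x along the length. Starts flat on the board. Weighs 0.2 to 0.65 kg, which tells nothing. In one of the three, drawn anew each time, a round 175 g brass clock weight, first in the middle, rolls freely inside, 31 mm either way along the length and 8 mm across; in the others all is fast
- case_b: one of three sealed aluminium cases that look alike, 104 (x) x 58 (y) x 46 mm high, dark clasps on the short ends; origin at its centre, x along the length. Starts flat on the board. Weighs 0.2 to 0.65 kg, which tells nothing. In one of the three, drawn anew each time, a round 175 g brass clock weight, first in the middle, rolls freely inside, 31 mm either way along the length and 8 mm across; in the others all is fast
- case_c: one of three sealed aluminium cases that look alike, 104 (x) x 58 (y) x 46 mm high, dark clasps on the short ends; origin at its centre, x along the length. Starts flat on the board. Weighs 0.2 to 0.65 kg, which tells nothing. In one of the three, drawn anew each time, a round 175 g brass clock weight, first in the middle, rolls freely inside, 31 mm either way along the length and 8 mm across; in the others all is fast
- scope: fixed inspection scope on a stand, 180 mm tall in all, base plate 120 x 100 mm; the lens looks along its -x (roughly towards the robot) and lies, in a ring lamp of 70 mm diameter, 140 mm above the bench. Origin on the bench straight below the view point: the lens face is 105 mm, the near edge of the base plate 110 mm, from it along +x
- view_point (a point): the spot in front of the scope's lens where the centre of the rattling case is to be held: on the lens's axis, 105 mm out from the lens, 140 mm above the bench
- loupe: loose black watchmaker's loupe, 38 mm across, 36 mm tall; leave alone
- oil_jar: loose small glass jar, 44 mm across, 50 mm tall; leave alone
- driver: loose black-handled screwdriver, 150 mm long, lying on the bench beside the board; leave alone

How it is judged:
On the way, in this order (a step that is already met when the one before it is completed fails the run):
1. the lamp toggle is thrown to on (value of joint lamp_switch above 1 rad), for 0.1 s.
2. the case with the loose part is gripped, lifted clear of the board and shaken so that the part rolls from the middle to a wall (20 mm along or 6 mm across) (((distance between loose_part_c0 and case_a below 0.06 m and height (world z) of case_a above 0.075 m and contact force between the fingers and case_a above 1 N and (x of loose_part_c0 in the frame of case_a above 0.02 m or x of loose_part_c0 in the frame of case_a below -0.02 m or y of loose_part_c0 in the frame of case_a above 0.006 m or y of loose_part_c0 in the frame of case_a below -0.006 m)) or (distance between loose_part_c0 and case_b below 0.06 m and height (world z) of case_b above 0.075 m and contact force between the fingers and case_b above 1 N and (x of loose_part_c0 in the frame of case_b above 0.02 m or x of loose_part_c0 in the frame of case_b below -0.02 m or y of loose_part_c0 in the frame of case_b above 0.006 m or y of loose_part_c0 in the frame of case_b below -0.006 m)) or (distance between loose_part_c0 and case_c below 0.06 m and height (world z) of case_c above 0.075 m and contact force between the fingers and case_c above 1 N and (x of loose_part_c0 in the frame of case_c above 0.02 m or x of loose_part_c0 in the frame of case_c below -0.02 m or y of loose_part_c0 in the frame of case_c above 0.006 m or y of loose_part_c0 in the frame of case_c below -0.006 m)))).
At the end, for the whole second after the job is handed in: The rattling case is held by the fingers, its centre within 40 mm of the view point in front of the lens, level within 0.3 rad, still, and not touching the scope; the two quiet cases stand flat on the board, untouched and at rest; the toggle is on (over 1.0 rad) (((distance between loose_part_c0 and case_a below 0.06 m and distance between case_a and view_point below 0.04 m and angle between case_a's own z axis and vertical below 0.3 rad and linear speed of case_a below 0.05 m/s and contact force between the fingers and case_a above 1 N and contact force between case_a and scope below 0.2 N and value of joint lamp_switch above 1 rad and z of case_b in the frame of board between 0.048 and 0.058 m and angle between each of case_b, case_c's own z axis and vertical below 0.1 rad and linear speed of each of case_b, case_c below 0.03 m/s and contact force between each of the arm, the fingers and case_b below 0.2 N and contact force between each of case_b, case_c and case_a below 0.2 N and z of case_c in the frame of board between 0.048 and 0.058 m and contact force between each of the arm, the fingers and case_c below 0.2 N) or (distance between loose_part_c0 and case_b below 0.06 m and distance between case_b and view_point below 0.04 m and angle between case_b's own z axis and vertical below 0.3 rad and linear speed of case_b below 0.05 m/s and contact force between the fingers and case_b above 1 N and contact force between case_b and scope below 0.2 N and value of joint lamp_switch above 1 rad and z of case_a in the frame of board between 0.048 and 0.058 m and angle between each of case_a, case_c's own z axis and vertical below 0.1 rad and linear speed of each of case_a, case_c below 0.03 m/s and contact force between each of the arm, the fingers and case_a below 0.2 N and contact force between each of case_a, case_c and case_b below 0.2 N and z of case_c in the frame of board between 0.048 and 0.058 m and contact force between each of the arm, the fingers and case_c below 0.2 N) or (distance between loose_part_c0 and case_c below 0.06 m and distance between case_c and view_point below 0.04 m and angle between case_c's own z axis and vertical below 0.3 rad and linear speed of case_c below 0.05 m/s and contact force between the fingers and case_c above 1 N and contact force between case_c and scope below 0.2 N and value of joint lamp_switch above 1 rad and z of case_a in the frame of board between 0.048 and 0.058 m and angle between each of case_a, case_b's own z axis and vertical below 0.1 rad and linear speed of each of case_a, case_b below 0.03 m/s and contact force between each of the arm, the fingers and case_a below 0.2 N and contact force between each of case_a, case_b and case_c below 0.2 N and z of case_b in the frame of board between 0.048 and 0.058 m and contact force between each of the arm, the fingers and case_b below 0.2 N))); the arm keeps its last pose, push and grip.
It fails at once if the loupe, jar or screwdriver is moved by more than 30 mm (distance of any of loupe, oil_jar, driver from where it was at the start of the episode above 0.03 m).
It also fails if it takes over 72 s, if anything falls off the work surface, if the arm or the gripper's body presses on something with over 40 N, if the wrist force passes 120 N, or if a joint passes its speed limit or range.

ROBOT

A 6-joint arm with a two-finger parallel gripper is mounted at the origin on the work surface. World frame = base frame: x ahead of the robot, y to its left, z up, the work surface at z = 0. Lengths are in m, angles in rad, forces in N, time in s.
With the tool pointing down it reaches from about 0.275 to 0.75 m from the base axis. Payload 10.2 kg.
Tool frame: the origin (TCP) lies at the very end of the fingers, on their centre line; the grasp point (between the pads) lies 19 mm behind it; z points along the fingers, y is the line along which they close (so a half turn about z gives the same grasp; the last joint's range is limited). The gripper opens to 85 mm and grips with 20 to 120 N. Pads are 22 mm wide; open, the fingers measure 114 mm over their backs; the gripper's body (76 mm by 85 mm) begins 54 mm behind the grasp point. The pads swing forward as they close: fully open they stand 13 mm farther back than shut.
Start: joints at [0.883, 0.313, 1.498, -0, 1.331, -0.223], TCP at [0.235, 0.469, 0.231] pointing down, gripper open.
Joint ranges: [-2.94, 2.94], [-0.97, 2.17], [0.19, 2.56], [-1.23, 4.37], [0.02, 3.11], [-2.88, 2.88]. Speed limits (rad/s): [2.39, 2.39, 3.01, 3.14, 3.14, 3.14].

INTERFACE

Orientations are given as a unit quaternion [w, x, y, z].
In Python, from cell import env, viewer gives the robot as it stands. The module is installed in compiled form; this text tells all that it offers.
- The arm moves only by the tool arm_command, never from a script. Its argument "deltas" is one flat list of numbers, 7 for each row, row after row: the gripper's target within -1 to 1 (shut at 1, half-way at 0, fully open at -1), then the shift along the tool's x, y, z in mm, then the turn, a rotation vector about the tool's x, y, z in rad. A call has 1 to 12 rows; each row is the pose to reach, as a shift and turn from the pose commanded when the call began, along the tool's axes at that moment; what a row does not reach only later rows make up. A row lasts 1/12 s, in which the tool goes at most 41.7 mm and 7.16 degrees, less where a joint would pass 70% of its speed; a pose out of reach is approached as far as the arm can. A call with a gripper value outside its range is refused whole. The fingers move at their own pace and stop on an object; "grip_force" is the grip in N (left out, the last holds). Time passes only in rows, so rows that repeat a pose let the fingers close. It gives the time, the measured TCP pose, the force, the opening and the grip force at its end, in the units of the state.
- env.get_state(): the state, without advancing time (a new reading comes with each control period).
- viewer.camera(name): name is "scene" or "top" or "wrist"; returns the picture (400x640x3 uint8, blue, green, red); there is no depth.
- viewer.calibration(name): a dict with "intrinsics" (3x3 intrinsics, pixels), "world_from_camera" (4x4, takes a point from camera to world coordinates). Camera axes: x right, y down, z forward; pixel columns grow to the right and rows downward; lengths in m; the calibration is good to about 2 mm. A picture is of the moment at which its call begins: read the wrist's pose just before it. calibration takes no time and is no camera call; for the wrist camera it gives the pose at the moment of the call.
- env.finish_job(): hands the job in; it is judged then, once.
The state is a dict: "time": time; "qpos": joint angles; "joint_vel": joint speeds; "joint_efforts": joint torques, N m; "position": TCP position; "eef_rot": TCP orientation; "ft_force": force on the tool from outside, world axes, zero at the start; "moment": the same for the moment, N m; "finger_gap": finger opening in m; "grasp_force": force on a finger pad.
Only numpy, scipy, OpenCV 4.12 (cv2) and the standard library are available. Lean on these libraries where they do the work, as an engineer would, in place of code of your own. Each camera call takes 0.05 s, during which the arm holds its last target. There are 200 camera calls.

## Working session

There is one attempt and no reset: what is moved stays moved. The work goes in short steps, Python scripts to look and compute and a tool call to move; the robot and the scene stay as the last step left them, time stands still between calls to the robot, and variables do not carry over. Pictures are saved under pics/ and viewed, at most 10 in all, crops included, and the job is handed in when it is done.

Besides the shell and the picture viewer there is one more tool, called after "Call:" in YAML: its name, and indented under it one key for each argument. arm_command: Moves the arm, as the interface text tells. Its arguments: {"type":"object","properties":{"deltas":{"type":"array"},"grip_force":{"type":"number"}},"required":["deltas"]}

```bash
mkdir -p pics
cat > h.py <<'E'
import numpy as np, cv2
from cell import env, viewer
from scipy.spatial.transform import Rotation as R
def snap(n,f):
    im=viewer.camera(n); cv2.imwrite('pics/'+f,im); return im
def w(n,u,v,z):
    c=viewer.calibration(n); K=np.array(c['intrinsics']); T=np.array(c['world_from_camera'])
    d=T[:3,:3]@np.linalg.solve(K,[u,v,1.]); o=T[:3,3]
    return o+d*(z-o[2])/d[2]
def pix(n,p):
    c=viewer.calibration(n); T=np.linalg.inv(np.array(c['world_from_camera'])); q=np.array(c['intrinsics'])@(T@np.r_[p,1])[:3]
    return q[:2]/q[2]
def rot(q): return R.from_quat(np.r_[q[1:],q[0]])
def delta(p,yaw=None):
    "tool-axis shift (mm) to world p, and turn about tool z so that tool y points at world yaw"
    s=env.get_state(); r=rot(s['eef_rot']); d=r.inv().apply(np.array(p)-s['position'])*1000
    out=[np.round(d,1)]
    if yaw is not None:
        v=r.inv().apply([np.cos(yaw),np.sin(yaw),0]); a=np.arctan2(-v[0],v[1]); a=(a+np.pi/2)%np.pi-np.pi/2
        out.append(round(a,3))
    return out
E
python3 - <<'E'
from h import *
s=env.get_state();print(s['position'],rot(s['eef_rot']).as_matrix().round(3),s['finger_gap'],s['ft_force'])
snap('top','top0.png');snap('scene','scene0.png')
c=viewer.calibration('top');print(c)
E
```

```text
[0.23515115 0.46908627 0.23072489] [[-0.894  0.448 -0.001]
 [ 0.448  0.894 -0.001]
 [ 0.    -0.001 -1.   ]] 0.08548202133510358 [-0.39207061  0.71326552 -0.08689818]
{'intrinsics': array([[368.87756488,   0.        , 319.38864409],
       [  0.        , 368.87756488, 195.20718409],
       [  0.        ,   0.        ,   1.        ]]), 'world_from_camera': array([[-0.02595833, -0.99388832,  0.1072948 ,  0.46682829],
       [-0.99939473,  0.02331491, -0.02581857, -0.02597944],
       [ 0.0231592 , -0.10790006, -0.99389196,  1.05884406],
       [ 0.        ,  0.        ,  0.        ,  1.        ]])}
```

View pics/top0.png

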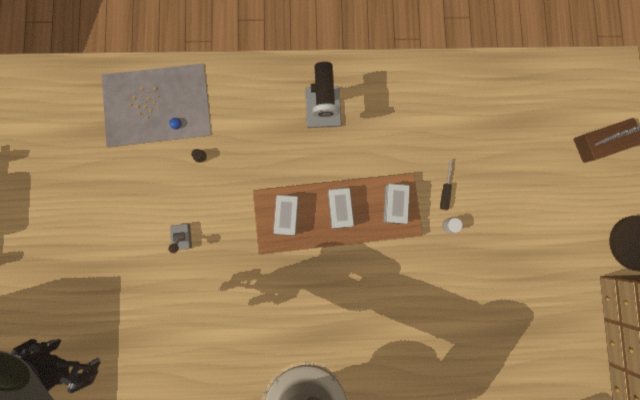

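View pics/scene0.png

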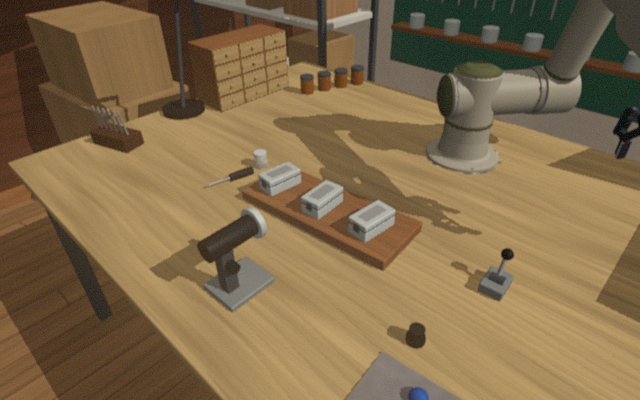

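The top view shows the switch at about (180,238), the cases at (286,215), (341,208) and (397,203), the scope at (323,105), the jar at (453,226) and the driver at (447,190). I'll enlarge it.

Run:
```python
from h import *
im=cv2.imread('pics/top0.png')
a=cv2.resize(im[170:260,250:480],None,fx=3.4,fy=3.4,interpolation=cv2.INTER_CUBIC)
b=cv2.resize(im[215:255,160:210],None,fx=7,fy=7,interpolation=cv2.INTER_CUBIC)
c=cv2.resize(im[55:135,295:375],None,fx=3.5,fy=3.5,interpolation=cv2.INTER_CUBIC)
o=np.zeros((306+280,782,3),np.uint8);o[:306,:782]=a[:306,:782];o[306:586,:350]=b;o[306:586,400:680]=c
cv2.imwrite('pics/crop0.png',o)
```

```text
(no output)
```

View pics/crop0.png

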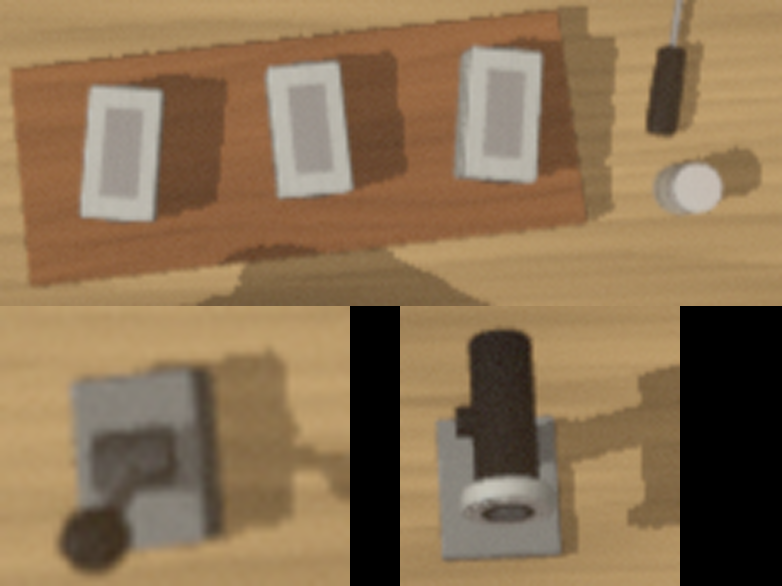

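The crop shows the case-top corners, the switch housing with its ball at lower left, and the scope plate and ring. I'll convert these to positions.

Run:
```python
from h import *
np.set_printoptions(precision=4,suppress=True)
A=lambda p:(250+p[0]/3.4,170+p[1]/3.4)
for n,C in dict(c1=[(92,86),(162,90),(155,221),(80,216)],c2=[(267,67),(338,62),(352,192),(278,198)],c3=[(472,47),(542,50),(535,183),(464,178)]).items():
    P=np.array([w('top',*A(p),.076)[:2] for p in C]); ax=(P[0]+P[1]-P[2]-P[3])/2; ay=(P[0]+P[3]-P[1]-P[2])/2
    print(n,P.mean(0),np.linalg.norm(ax),np.linalg.norm(ay),'yaw',np.arctan2(ax[1],ax[0]),np.arctan2(ay[1],ay[0])-np.pi/2)
P=np.array([w('top',*A(p),.03)[:2] for p in [(12,68),(558,11),(585,220),(30,285)]]);print('board',P,P.mean(0))
B=lambda p:(160+p[0]/7,215+(p[1]-306)/7)
P=np.array([w('top',*B(p),.025)[:2] for p in [(75,382),(192,367),(207,540),(85,548)]]);print('sw',P,P.mean(0))
print('ball',w('top',*B((95,540)),.05))
C=lambda p:(295+(p[0]-400)/3.5,55+(p[1]-306)/3.5)
P=np.array([w('top',*C(p),.005)[:2] for p in [(438,420),(555,415),(560,553),(443,558)]]);print('scope',P,P.mean(0))
print('ring',w('top',*C((507,505)),.14), w('top',*C((505,335)),.165))
print(w('top',453,226,.05),w('top',445,209,.02),w('top',199,156,.03))
```

```text
c1 [0.5222 0.0387] 0.10229887930604872 0.056738832010025615 yaw -0.0887711220343638 -0.08674628292566444
c2 [ 0.537  -0.1079] 0.1032518929168463 0.05730993228718948 yaw 0.06329876917493758 0.051355268909767826
c3 [ 0.5454 -0.2623] 0.10504346478865131 0.056027297893450435 yaw -0.1058569498026069 -0.08047935878277412
board [[ 0.5969  0.1312]
 [ 0.6344 -0.3235]
 [ 0.4603 -0.3365]
 [ 0.4198  0.118 ]] [ 0.5278 -0.1027]
sw [[0.5028 0.361 ]
 [0.5075 0.3152]
 [0.4394 0.3085]
 [0.4376 0.356 ]] [0.4718 0.3352]
ball [0.4412 0.3431 0.05  ]
scope [[ 0.9025 -0.0216]
 [ 0.9053 -0.121 ]
 [ 0.7849 -0.1214]
 [ 0.7825 -0.0231]] [ 0.8438 -0.0718]
ring [ 0.7811 -0.0713  0.14  ] [ 0.8996 -0.0722  0.165 ]
[ 0.482  -0.4174  0.05  ] [ 0.5311 -0.4092  0.02  ] [0.6969 0.2836 0.03  ]
```

Run:
```python
from h import *
print(w('top',160+95/7,215+(540-306)/7,.0715), delta([.385,.328,.058],np.pi/2+.085), delta([.485,.337,.058]))
```

```text
[0.44178023 0.33518772 0.0715    ] [array([-197.2,  -58.8,  172.8]), np.float64(-0.55)] [array([-282.6,   -5.9,  172.7])]
```

Call:
arm_command:
  deltas: [1,-195,-54,120,0,0,-0.55,1,-195,-54,120,0,0,-0.55,1,-195,-54,120,0,0,-0.55,1,-195,-54,120,0,0,-0.55,1,-195,-54,120,0,0,-0.55,1,-195,-54,173,0,0,-0.55,1,-195,-54,173,0,0,-0.55,1,-195,-54,173,0,0,-0.55,1,-195,-54,173,0,0,-0.55,1,-195,-54,173,0,0,-0.55]

```text
time: 0.93
position: [0.3857, 0.3345, 0.0597]
eef_rot: [0.001, -0.043, 0.999, 0.0]
ft_force: [0.0, -0.4, -0.1]
finger_gap: 0.0
grasp_force: 0.0
```

Run:
```python
from h import *
s=env.get_state();print(s['time'],s['position'],rot(s['eef_rot']).as_matrix().round(3)); print(delta([.485,.339,.058]),s['ft_force'],s['finger_gap'])
snap('wrist','w1.png')
```

```text
0.9333 [0.38566871 0.33447332 0.05969566] [[-0.996 -0.086  0.001]
 [-0.086  0.996  0.001]
 [-0.002  0.001 -1.   ]]
[array([-99.4,  -4. ,   1.8])] [ 0.04093955 -0.43053507 -0.12551986] 1.259246050149412e-05
```

View pics/w1.png

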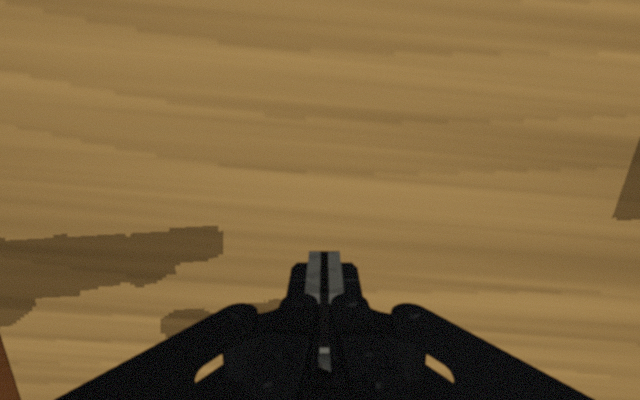

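The wrist picture shows only the narrow shut fingertips and bare bench. I'll push the ball along the housing's +x.

Call:
arm_command:
  deltas: [1,-25,-1,0,0,0,0,1,-40,-2,0,0,0,0,1,-50,-2,0,0,0,0,1,-60,-3,0,0,0,0,1,-70,-3,0,0,0,0,1,-80,-3,0,0,0,0,1,-88,-4,0,0,0,0,1,-94,-4,0,0,0,0,1,-99,-4,0,0,0,0,1,-101,-4,0,0,0,0]

```text
time: 1.82
position: [0.4829, 0.3386, 0.0585]
eef_rot: [-0.005, -0.043, 0.999, -0.001]
ft_force: [-26.8, -2.1, 14.9]
finger_gap: -0.0
grasp_force: 14.1
```

Run:
```python
from h import *
s=env.get_state();print(s['time'],s['position'],s['ft_force'])
im=snap('top','t2.png')[205:265,150:220]; im2=snap('scene','s2.png')[220:320,450:560]
cv2.imwrite('pics/c2.png',np.hstack([cv2.resize(im,(420,360)),cv2.resize(im2,(380,360))]))
```

```text
1.8167 [0.4829372  0.33856305 0.05853461] [-26.77819107  -2.1364999   14.94167086]
```

View pics/c2.png

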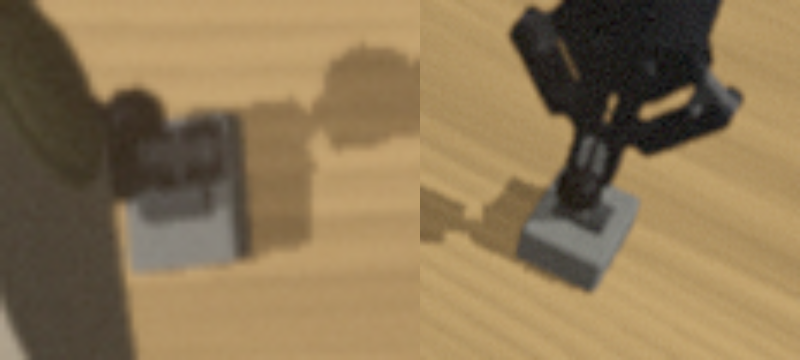

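The lever leans to the +x (far) side and I read 27 N against the end stop, so the lamp is on. I'll back off and go above the first case.

Call:
arm_command:
  deltas: [1,20,0,0,0,0,0,1,40,0,-20,0,0,0,1,40,0,-60,0,0,0,-1,40,0,-100,0,0,0,-1,40,0,-120,0,0,0]

```text
time: 2.33
position: [0.4474, 0.3358, 0.1838]
eef_rot: [0.003, -0.043, 0.999, 0.001]
ft_force: [-0.2, 0.6, 1.2]
finger_gap: 0.0234
grasp_force: 0.0
```

Run:
```python
from h import *
s=env.get_state();print(s['time'],s['position'],s['ft_force'],s['moment'])
print(delta([.5222,.0387,.1],np.pi/2-.087),delta([.5222,.0387,.036],np.pi/2-.087))
im=viewer.camera('top')[205:265,150:220];cv2.imwrite('pics/c3.png',cv2.resize(im,(420,360)))
```

```text
2.3333 [0.44741271 0.33577335 0.18383685] [-0.20092124  0.63782058  1.16468272] [ 0.02464536 -0.0660663   0.01307784]
[array([ -48.4, -302.6,   83.4]), np.float64(0.173)] [array([ -47.9, -302.8,  147.4]), np.float64(0.173)]
```

View pics/c3.png

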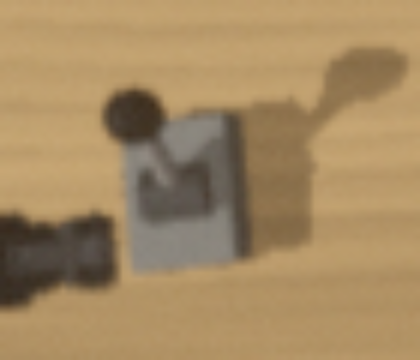

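The toggle stays leaning to the far side, with the ball at crop (133,113). Next is case 1.

Call:
arm_command:
  deltas: [-1,-48,-302,20,0,0,0.173,-1,-48,-302,20,0,0,0.173,-1,-48,-302,20,0,0,0.173,-1,-48,-302,20,0,0,0.173,-1,-48,-302,20,0,0,0.173,-1,-48,-302,20,0,0,0.173,-1,-48,-302,20,0,0,0.173,-1,-48,-302,20,0,0,0.173,-1,-48,-302,60,0,0,0.173,-1,-48,-302,60,0,0,0.173,-1,-48,-302,60,0,0,0.173]
  grip_force: 60

```text
time: 3.3
position: [0.5192, 0.0384, 0.1178]
eef_rot: [-0.002, 0.044, 0.999, 0.0]
ft_force: [0.2, -0.2, 1.5]
finger_gap: 0.0851
grasp_force: 0.0
```

Run:
```python
from h import *
s=env.get_state();print(s['position'],s['ft_force'],s['finger_gap'])
print(delta([.5222,.0387,.036],np.pi/2-.087))
c=[.5222,.0387];print([pix('wrist',[c[0]+a*.052*np.cos(-.087)-b*.029*np.sin(-.087),c[1]+a*.052*np.sin(-.087)+b*.029*np.cos(-.087),.076]).round() for a,b in [(1,1),(1,-1),(-1,-1),(-1,1)]])
snap('wrist','w3.png')
```

```text
[0.51923332 0.03836415 0.11777671] [ 0.23331161 -0.20132943  1.54671097] 0.08511799097863135
[array([-3.2,  0.6, 81.8]), np.float64(-0.001)]
[array([374., 320.]), array([277., 320.]), array([270., 147.]), array([382., 147.])]
```

View pics/w3.png

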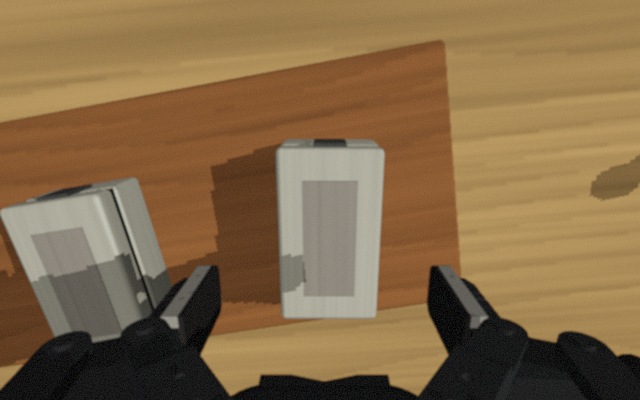

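The case lies squarely between the open fingers, with corners at (278,150) and (378,318), within 3 mm of the estimate. I'll go down, grip and lift.

Call:
arm_command:
  deltas: [-1,-3,2,30,0,0,0,-1,-3,2,60,0,0,0,-1,-3,2,81,0,0,0,-1,-3,2,81,0,0,0,0.6,-3,2,81,0,0,0,0.6,-3,2,81,0,0,0,0.6,-3,2,81,0,0,0,0.6,-3,2,81,0,0,0,0.6,-3,2,81,0,0,0,0.6,-3,2,60,0,0,0,0.6,-3,2,30,0,0,0,0.6,-3,2,0,0,0,0]
  grip_force: 60

```text
time: 4.35
position: [0.5229, 0.0399, 0.1201]
eef_rot: [-0.0, 0.044, 0.999, 0.0]
ft_force: [1.7, -1.1, -2.9]
finger_gap: 0.0569
grasp_force: 65.7
```

Call:
arm_command:
  deltas: [0.6,0,0,-30,0,0,0,0.6,0,0,-60,0,0,0,0.6,0,0,-60,0,0,0,0.6,0,0,-60,0,0,0,0.6,0,0,-60,0,0,0]

```text
time: 4.77
position: [0.5226, 0.0399, 0.1777]
eef_rot: [-0.001, 0.044, 0.999, 0.0]
ft_force: [-0.4, -0.2, -3.7]
finger_gap: 0.0566
grasp_force: 66.1
```

```bash
cat >> h.py <<'E'
def m():
    "time, pos, and moment+force in tool axes"
    s=env.get_state(); r=rot(s['eef_rot']).inv()
    print(round(s['time'],2),np.round(s['position'],4),'gap',round(s['finger_gap'],4),'F',r.apply(s['ft_force']).round(2),'M',r.apply(s['moment']).round(4))
E
python3 -c "
from h import *
m()"
```

```text
4.77 [0.5226 0.0399 0.1777] gap 0.0566 F [ 0.4  -0.26  3.72] M [-0.0522  0.0006  0.0166]
```

Call:
arm_command:
  deltas: [0.6,40,0,0,0,0,0,0.6,0,0,0,0,0,0,0.6,-40,0,0,0,0,0,0.6,0,0,0,0,0,0,0.6,40,0,0,0,0,0,0.6,0,0,0,0,0.12,0,0.6,0,0,0,0,0.24,0,0.6,0,0,0,0,0.35,0,0.6,0,0,0,0,0.35,0,0.6,0,0,0,0,0.35,0,0.6,0,0,0,0,0.35,0,0.6,0,0,0,0,0.35,0]

```text
time: 5.77
position: [0.523, 0.0399, 0.1783]
eef_rot: [-0.173, 0.043, 0.984, 0.008]
ft_force: [-1.0, -0.6, -3.5]
finger_gap: 0.0571
grasp_force: 66.6
```

```bash
python3 -c "
from h import *
m()"
```

```text
5.77 [0.523  0.0399 0.1783] gap 0.0571 F [-0.32 -0.64  3.58] M [ 0.0185 -0.3288 -0.0037]
```

Call:
arm_command:
  deltas: [0.6,0,0,0,0,-0.12,0,0.6,0,0,0,0,-0.24,0,0.6,0,0,0,0,-0.35,0,0.6,0,0,0,0,-0.35,0,0.6,0,0,0,0,-0.35,0,0.6,0,0,0,0,-0.35,0]

```text
time: 6.27
position: [0.5235, 0.0396, 0.1788]
eef_rot: [-0.001, 0.044, 0.999, -0.0]
ft_force: [0.3, 0.3, -4.3]
finger_gap: 0.0573
grasp_force: 66.7
```

```bash
python3 -c "
from h import *
m()"
```

```text
6.27 [0.5235 0.0396 0.1788] gap 0.0573 F [-0.31  0.32  4.34] M [ 0.0442 -0.0747  0.0038]
```

Call:
arm_command:
  deltas: [0.6,0,0,0,0,-0.12,0,0.6,0,0,0,0,-0.24,0,0.6,0,0,0,0,-0.35,0,0.6,0,0,0,0,-0.35,0,0.6,0,0,0,0,-0.35,0,0.6,0,0,0,0,-0.35,0,0.6,0,0,0,0,-0.35,0]

```text
time: 6.85
position: [0.5244, 0.0395, 0.1785]
eef_rot: [0.173, 0.043, 0.984, -0.008]
ft_force: [0.9, -0.3, -3.3]
finger_gap: 0.0568
grasp_force: 66.6
```

```bash
python3 -c "
from h import *
m()"
```

```text
6.85 [0.5244 0.0395 0.1785] gap 0.0568 F [ 0.24 -0.17  3.44] M [-0.029   0.3165  0.0202]
```

Call:
arm_command:
  deltas: [0.6,0,0,0,0,0.12,0,0.6,0,0,0,0,0.24,0,0.6,0,0,0,0,0.35,0,0.6,0,0,0,0,0.35,0,0.6,0,0,0,0,0.35,0,0.6,0,0,0,0,0.35,0]

```text
time: 7.35
position: [0.5232, 0.0398, 0.1779]
eef_rot: [0.001, 0.044, 0.999, 0.0]
ft_force: [-0.1, -0.6, -3.3]
finger_gap: 0.0576
grasp_force: 66.6
```

```bash
python3 -c "
from h import *
m();print(delta([.5222,.0387,.036],np.pi/2-.087),rot(env.get_state()['eef_rot']).as_matrix().round(3))"
```

```text
7.35 [0.5232 0.0398 0.1779] gap 0.0576 F [ 0.01 -0.6   3.32] M [0.0053 0.019  0.0192]
[array([  1.1,  -1.2, 141.9]), np.float64(-0.001)] [[-0.996  0.088  0.001]
 [ 0.088  0.996 -0.   ]
 [-0.001  0.    -1.   ]]
```

Level My went from −0.075 to 0.019, but the readings are noisy. I'll average more samples.

```bash
cat >> h.py <<'E'
def avg(n=14):
    F=[];M=[]
    for i in range(n):
        viewer.camera('top'); s=env.get_state(); r=rot(s['eef_rot']).inv(); F.append(r.apply(s['ft_force'])); M.append(r.apply(s['moment']))
    print(round(s['time'],2),'F',np.mean(F,0).round(2),'M',np.mean(M,0).round(4),'se',(np.std(M,0)/n**.5).round(4))
E
python3 -c "
from h import *
avg()"
```

```text
8.05 F [ 0.25 -0.24  3.5 ] M [-0.011  -0.0178 -0.002 ] se [0.0098 0.0091 0.0073]
```

Call:
arm_command:
  deltas: [0.6,0,0,0,0,0.12,0,0.6,0,0,0,0,0.24,0,0.6,0,0,0,0,0.35,0,0.6,0,0,0,0,0.35,0,0.6,0,0,0,0,0.35,0,0.6,0,0,0,0,0.35,0,0.6,0,0,0,0,0.24,0,0.6,0,0,0,0,0.12,0,0.6,0,0,0,0,0,0,0.6,0,0,0,0,0,0,0.6,0,0,0,0,0,0]

```text
time: 8.97
position: [0.5221, 0.04, 0.1797]
eef_rot: [0.001, 0.044, 0.999, -0.0]
ft_force: [0.0, -0.4, -2.4]
finger_gap: 0.0572
grasp_force: 66.6
```

```bash
python3 -c "
from h import *
avg()"
```

```text
9.67 F [-0.12 -0.05  3.27] M [0.0025 0.0006 0.0095] se [0.0078 0.0069 0.0087]
```

The case 1 difference is about 0.01–0.02 Nm against 0.106 expected, so it is quiet. I'll set it back.

Call:
arm_command:
  deltas: [0.6,0,0,40,0,0,0,0.6,0,0,80,0,0,0,0.6,0,0,115,0,0,0,0.6,0,0,130,0,0,0,0.6,0,0,137,0,0,0,0.6,0,0,140,0,0,0,0.6,0,0,141,0,0,0,0.6,0,0,141,0,0,0,-1,0,0,141,0,0,0,-1,0,0,141,0,0,0,-1,0,0,141,0,0,0,-1,0,0,141,0,0,0]

```text
time: 10.67
position: [0.5237, 0.0397, 0.0377]
eef_rot: [0.001, 0.044, 0.999, -0.0]
ft_force: [-1.1, -0.4, 0.5]
finger_gap: 0.0854
grasp_force: 0.0
```

Call:
arm_command:
  deltas: [-1,0,0,0,0,0,0,-1,0,0,-30,0,0,0,-1,0,0,-65,0,0,0,-1,0,0,-100,0,0,0,-1,0,0,-100,0,0,0]

```text
time: 11.08
position: [0.5262, 0.0394, 0.1436]
eef_rot: [0.005, 0.044, 0.999, -0.001]
ft_force: [0.5, -0.5, -0.3]
finger_gap: 0.0855
grasp_force: 0.0
```

```bash
python3 -c "
from h import *
m();print(delta([.537,-.1079,.12],np.pi/2+.057))"
```

```text
11.08 [0.5262 0.0394 0.1436] gap 0.0855 F [-0.55 -0.47  0.27] M [-0.0229  0.0148  0.002 ]
[array([ -23.4, -145.8,   23.9]), np.float64(-0.145)]
```

Call:
arm_command:
  deltas: [-1,-27,-146,5,0,0,-0.145,-1,-27,-146,5,0,0,-0.145,-1,-27,-146,5,0,0,-0.145,-1,-27,-146,5,0,0,-0.145,-1,-27,-146,5,0,0,-0.145,-1,-27,-146,40,0,0,-0.145,-1,-27,-146,75,0,0,-0.145,-1,-27,-146,102,0,0,-0.145,-1,-27,-146,102,0,0,-0.145,0.6,-27,-146,102,0,0,-0.145,0.6,-27,-146,102,0,0,-0.145,0.6,-27,-146,102,0,0,-0.145]

```text
time: 12.08
position: [0.5386, -0.1084, 0.0376]
eef_rot: [0.002, -0.029, 1.0, -0.001]
ft_force: [0.7, -0.2, -2.6]
finger_gap: 0.057
grasp_force: 64.9
```

Call:
arm_command:
  deltas: [0.6,0,0,0,0,0,0,0.6,0,0,0,0,0,0,0.6,0,0,-35,0,0,0,0.6,0,0,-70,0,0,0,0.6,0,0,-105,0,0,0,0.6,0,0,-141,0,0,0,0.6,0,0,-141,0,0,0,0.6,0,0,-141,0,0,0]

```text
time: 12.75
position: [0.5378, -0.1082, 0.1781]
eef_rot: [0.002, -0.029, 1.0, -0.001]
ft_force: [-0.4, -0.1, -5.9]
finger_gap: 0.0572
grasp_force: 72.0
```

Call:
arm_command:
  deltas: [0.6,40,0,0,0,0,0,0.6,0,0,0,0,0,0,0.6,-40,0,0,0,0,0,0.6,0,0,0,0,0,0,0.6,0,0,0,0,0.24,0,0.6,0,0,0,0,0.35,0,0.6,0,0,0,0,0.35,0,0.6,0,0,0,0,0.35,0,0.6,0,0,0,0,0.24,0,0.6,0,0,0,0,0.12,0,0.6,0,0,0,0,0,0,0.6,0,0,0,0,0,0]

```text
time: 13.75
position: [0.5345, -0.1074, 0.1752]
eef_rot: [0.001, -0.028, 1.0, 0.001]
ft_force: [-1.1, -0.5, -4.9]
finger_gap: 0.0576
grasp_force: 74.0
```

```bash
python3 -c "
from h import *
avg();m()"
```

```text
14.45 F [-0.02 -0.07  4.72] M [0.0049 0.0254 0.0043] se [0.0078 0.0068 0.0072]
14.45 [ 0.5374 -0.1081  0.1762] gap 0.057 F [ 0.45 -0.02  4.69] M [-0.0129  0.0156 -0.0034]
```

Call:
arm_command:
  deltas: [0.6,0,0,0,0,-0.12,0,0.6,0,0,0,0,-0.24,0,0.6,0,0,0,0,-0.35,0,0.6,0,0,0,0,-0.35,0,0.6,0,0,0,0,-0.35,0,0.6,0,0,0,0,-0.35,0,0.6,0,0,0,0,-0.24,0,0.6,0,0,0,0,-0.12,0,0.6,0,0,0,0,0,0,0.6,0,0,0,0,0,0,0.6,0,0,0,0,0,0]

```text
time: 15.37
position: [0.5387, -0.1078, 0.1757]
eef_rot: [0.001, -0.029, 1.0, -0.0]
ft_force: [-0.1, -0.2, -4.8]
finger_gap: 0.0572
grasp_force: 74.1
```

```bash
python3 -c "
from h import *
avg();m()"
```

```text
16.07 F [0.19 0.07 4.87] M [ 0.0037 -0.0449  0.0005] se [0.0077 0.0072 0.0086]
16.07 [ 0.5373 -0.1081  0.1763] gap 0.0575 F [0.87 0.84 4.37] M [-0.0231 -0.032   0.0153]
```

The case 2 difference is 0.070 Nm with the right sign for a rolling weight. I'll repeat it more gently to be sure.

Call:
arm_command:
  deltas: [0.6,0,0,0,0,0.12,0,0.6,0,0,0,0,0.2,0,0.6,0,0,0,0,0.2,0,0.6,0,0,0,0,0.2,0,0.6,0,0,0,0,0.2,0,0.6,0,0,0,0,0.2,0,0.6,0,0,0,0,0.15,0,0.6,0,0,0,0,0.1,0,0.6,0,0,0,0,0.05,0,0.6,0,0,0,0,0.02,0,0.6,0,0,0,0,0.01,0,0.6,0,0,0,0,0.01,0]

```text
time: 17.07
position: [0.5368, -0.1082, 0.1768]
eef_rot: [-0.005, -0.028, 1.0, -0.0]
ft_force: [-0.5, -0.0, -5.2]
finger_gap: 0.0575
grasp_force: 74.2
```

```bash
python3 -c "
from h import *
avg(20);m()"
```

```text
18.07 F [0.11 0.13 4.93] M [ 0.0014  0.0312 -0.0034] se [0.0087 0.0053 0.0069]
18.07 [ 0.5373 -0.1081  0.1763] gap 0.0573 F [0.4  0.75 5.14] M [-0.0007  0.0404  0.0002]
```

Call:
arm_command:
  deltas: [0.6,0,0,0,0,-0.12,0,0.6,0,0,0,0,-0.2,0,0.6,0,0,0,0,-0.22,0,0.6,0,0,0,0,-0.22,0,0.6,0,0,0,0,-0.22,0,0.6,0,0,0,0,-0.22,0,0.6,0,0,0,0,-0.17,0,0.6,0,0,0,0,-0.12,0,0.6,0,0,0,0,-0.07,0,0.6,0,0,0,0,-0.04,0,0.6,0,0,0,0,-0.02,0,0.6,0,0,0,0,-0.02,0]

```text
time: 19.07
position: [0.5381, -0.108, 0.176]
eef_rot: [0.004, -0.029, 1.0, 0.0]
ft_force: [-0.2, -0.5, -5.3]
finger_gap: 0.057
grasp_force: 74.2
```

```bash
python3 -c "
from h import *
avg(20);m()"
```

```text
20.07 F [0.12 0.   5.03] M [ 0.0003 -0.0312  0.007 ] se [0.0055 0.0063 0.0053]
20.07 [ 0.5374 -0.1081  0.1763] gap 0.0571 F [0.16 0.72 4.85] M [-0.0254 -0.0969  0.0261]
```

Case 2 rattles: a 0.06–0.07 Nm swing in both repeats, with the rolling-weight sign. I'll carry it to the view point.

```bash
python3 -c "
from h import *
print(delta([.672,-.0718,.123],np.pi/2+.02),delta([.537,-.1081,.123]))"
```

```text
[array([-135.9,   28.5,   54.7]), np.float64(0.037)] [array([ 0.9, -0. , 53.3])]
```

Call:
arm_command:
  deltas: [0.6,-15,3,5,0,0.01,0,0.6,-35,7,13,0,0.01,0.01,0.6,-60,12,24,0,0.01,0.02,0.6,-85,17,34,0,0.01,0.03,0.6,-105,22,43,0,0.01,0.037,0.6,-120,25,49,0,0.01,0.037,0.6,-130,27,53,0,0.01,0.037,0.6,-135,28,54,0,0.01,0.037,0.6,-136,28,54,0,0.01,0.037,0.6,-136,28,54,0,0.01,0.037,0.6,-136,28,54,0,0.01,0.037,0.6,-136,28,54,0,0.01,0.037]

```text
time: 21.07
position: [0.6717, -0.0726, 0.1242]
eef_rot: [0.0, -0.01, 1.0, 0.0]
ft_force: [-0.8, 1.3, -4.7]
finger_gap: 0.0575
grasp_force: 74.1
```

```bash
python3 -c "
from h import *
m();a=snap('top','t9.png');b=snap('scene','s9.png')
cv2.imwrite('pics/c9.png',np.vstack([cv2.resize(a[50:270,140:480],(800,300)),cv2.resize(b[110:350,150:550],(500,300),interpolation=3)] if 0 else [cv2.resize(a[50:270,160:460],(409,300)),cv2.resize(b[110:330,150:450],(409,300))]))"
```

```text
21.07 [ 0.6717 -0.0726  0.1242] gap 0.0575 F [0.73 1.29 4.74] M [0.0597 0.0303 0.0187]
```

View pics/c9.png

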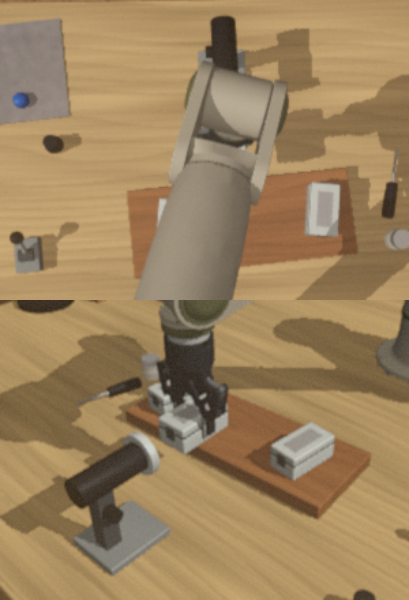

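The held case is level in front of the ring lamp, clear of the scope. The toggle leans to the far side, and case 1 stands flat on the board. I'll hand it in.

```bash
python3 -c "
from h import *
viewer.camera('top');viewer.camera('top');m();print(env.finish_job())"
```

```text
21.27 [ 0.6719 -0.0724  0.1239] gap 0.0571 F [-1.24 -1.39  4.53] M [-0.0081  0.0407  0.0349]
the job is handed in; nothing more can be done
None
```

I handed the job in at 21.3 s with the lamp toggle on, and the middle case, which swung the wrist moment like a rolling weight, held level in front of the lens; the left case tested quiet and is back flat on the board, I never touched the right case, and I haven't seen the judge's verdict.

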